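# Cover the beaker

## Robot

A 6-joint arm with a two-finger parallel gripper is mounted at the origin on a cart in front of the work surface, level with it; the furniture and walls round the work are solid. World frame = base frame: x ahead of the robot, y to its left, z up, the work surface at z = 0. Lengths are in m, angles in rad, forces in N, time in s.
With the tool pointing down it reaches from about 0.35 to 0.775 m from the base axis. Payload 5.5 kg.
Tool frame: the origin (TCP) lies at the very end of the fingers, on their centre line; the grasp point (between the pads) lies env.grasp_offset behind it (env.grasp_offset is the distance from the TCP to the grasp point, in m); x points along the fingers, y is the direction in which the jaws open and shut, and the axes are right-handed (so a half turn about x gives the same grasp; the last joint's range is limited). The gripper opens to 85 mm and grips with 20 to 120 N. Pads are 22 mm wide; open, the fingers measure 114 mm over their backs; the gripper's body (76 mm by 85 mm) begins 54 mm behind the grasp point. The pads swing forward as they close: fully open they stand 13 mm farther back than shut.
Start: joints at [-1.482, 0.313, 0.046, 1.304, 0, 1.431], TCP at [0.13, -0.56, 0.231] pointing down, gripper open.
Joint ranges: [-2.76, 2.76], [-0.86, 1.69], [-1.03, 1.26], [-2.2, 2.34], [-1.47, 1.5], [-3.14, 3.14]. Speed limits (rad/s): [2.57, 2.57, 3.14, 3.14, 3.14, 3.14].

## Interface

Orientations are given as a unit quaternion [w, x, y, z].
In Python, from workcell import get_state, viewer, job, env gives the robot as it stands.
- The arm moves only by the tool send_rows, never from a script. Its argument "plan" is a list of rows, each a list of 6 numbers: the shift along the tool's x, y, z in mm, then the turn, a rotation vector about the tool's x, y, z in degrees. A call has exactly 10 rows; each row is the pose to reach, as a shift and turn from the pose commanded when the call began, along the tool's axes at that moment; what a row does not reach only later rows make up. A row lasts 1/8 s, in which the tool goes at most 62.5 mm and 10.7 degrees, less where a joint would pass 70% of its speed; a pose out of reach is approached as far as the arm can. A call with a gripper value outside its range is refused whole. "claw" is the finger opening in mm, from 0 to 85.4, set as the call begins (left out, the last holds). The fingers move at their own pace and stop on an object; "newtons" is the grip in N (left out, the last holds). Time passes only in rows, so rows that repeat a pose let the fingers close, or fill a call up. It gives the time, the measured TCP pose, the force and the opening at its end, in the units of the state.
- get_state(): the state, without advancing time (a new reading comes with each control period).
- viewer.read_camera(name): name is "scene" or "top"; returns a dict with "frame" (480x640x3 uint8, blue, green, red), "mtx" (3x3 intrinsics, pixels), "rvec" (rotation vector, rad) and "tvec" (3), from world to camera coordinates, as OpenCV has them. Camera axes: x right, y down, z forward; pixel columns grow to the right and rows downward; lengths in m; the calibration is good to about 2 mm. A picture is of the moment at which its call begins. There is no depth.
- job.hand_in(): hands the job in, once; it reports no verdict.
The state is a dict: "clock": time; "joint_pos": joint angles; "qvel": joint speeds; "tau": joint torques, N m; "tcp_pos": TCP position; "orientation": TCP orientation; "wrist_force": force on the tool from outside, world axes, zero at the start; "ft_torque": the same for the moment, N m; "finger_gap": finger opening in m.
Only numpy, scipy, OpenCV 4.12 (cv2) and the standard library are available. Lean on these libraries where they do the work, as an engineer would, in place of code of your own. Each camera call takes 0.05 s, during which the arm holds its last target.

## Task

Set the large round lid gently over the open beaker, without dropping it, so that it sits fully down on the rim, level, with its skirt all round the outside of the rim, and let go of it. The beaker stays upright where it is. Leave the small lid alone.

Things in the scene. Friction and masses are not known exactly. Their poses are not given: they have to be found in the camera images.
- large_lid: Larger of two like white plastic lids, lying knob up. 92 mm across, 42 mm high, 60 g. Round central knob, 23 mm across, 18 to 42 mm above the origin. Below its 4 mm plate hangs a skirt 14 mm deep, 86 mm across inside (12 mm free round the beaker's rim). Origin: on the axis at the skirt's lower edge; z up through the knob. Seated, it lies 67 mm above the beaker's origin.
- beaker: Clear glass beaker, empty and open, standing upright and loose on the worktop. 62 mm in diameter at the rim, 81 mm high, about 90 g. Origin: centre of its underside; z up along its axis. Round the work stand a tall black tower computer (left, from about x = 0.32 and y = 0.44 on), a monitor (behind, beyond x = 0.66) and a printer (right, y below -0.1): keep clear of them.
- small_lid: The smaller white plastic lid, same form and same knob, 54 mm in diameter, 42 mm high, too small for the beaker; not to be used. Origin: on the axis, at the level of the skirt's lower edge; z up.

How it is judged:
By the outcome, as a careful person would: the job done as asked, in the order asked, and still so for the second after the job is handed in, with the robot touching nothing.
It also fails if it takes over 38 s, if anything falls off the work surface, if the arm or the gripper's body presses on something with over 40 N, if the wrist force passes 120 N, or if a joint passes its speed limit or range.

## Working session

There is one attempt and no reset: what is moved stays moved. The work goes in short steps, Python scripts to look and compute and a tool call to move; the robot and the scene stay as the last step left them, time stands still between calls to the robot, and variables do not carry over. Pictures are saved under pics/ and viewed, and the job is handed in when it is done.

Besides the shell and the picture viewer there is one more tool, called after "Emit:" as a command line: name --pt "numbers of a row" for each row, then --argument value for the rest. send_rows: Moves the arm, as the interface text tells. Its arguments: {"type":"object","properties":{"plan":{"type":"array"},"claw":{"type":"number"},"newtons":{"type":"number"}},"required":["plan"]}

```bash
mkdir -p pics
python3 - <<'E'
from workcell import get_state, viewer, job, env
import cv2,pickle
print(get_state(), env.grasp_offset)
d={}
for n in("scene","top"):
    c=viewer.read_camera(n); d[n]=c; cv2.imwrite(f"pics/{n}0.png",c["frame"]); print(n,c["mtx"],c["rvec"],c["tvec"])
pickle.dump(d,open("cam0.pkl","wb"))
E
```

```text
{'clock': 0.0, 'joint_pos': array([-1.48160359e+00,  3.14024078e-01,  4.49869031e-02,  1.30356772e+00,
       -1.89115117e-05,  1.43119067e+00]), 'qvel': array([-0.00041373, -0.00053473,  0.0010348 ,  0.00049742,  0.0006632 ,
        0.00034864]), 'tau': array([ 1.00620131e-03, -4.80631328e+01,  2.98531008e+01,  1.96766958e-02,
        1.32937510e-05,  9.56051707e-06]), 'tcp_pos': array([ 0.1303517 , -0.55952273,  0.23039862]), 'orientation': array([ 0.0800767 ,  0.70249395,  0.08135548, -0.70247509]), 'wrist_force': array([-0.06277257,  0.31317192, -0.6150917 ]), 'ft_torque': array([-0.04123951,  0.02379406, -0.03419381]), 'finger_gap': 0.08519307216687014} 0.0187
scene [[497.10382059   0.         313.51520442]
 [  0.         497.10382059 235.49481777]
 [  0.           0.           1.        ]] [ 1.20202741 -2.32893917  0.93251966] [0.45822285 0.22140394 0.6607622 ]
top [[494.61956048   0.         317.17014556]
 [  0.         494.61956048 243.38656198]
 [  0.           0.           1.        ]] [ 2.13244406 -2.14766644  0.21538165] [0.19269053 0.50251703 0.81492712]
```

View pics/scene0.png

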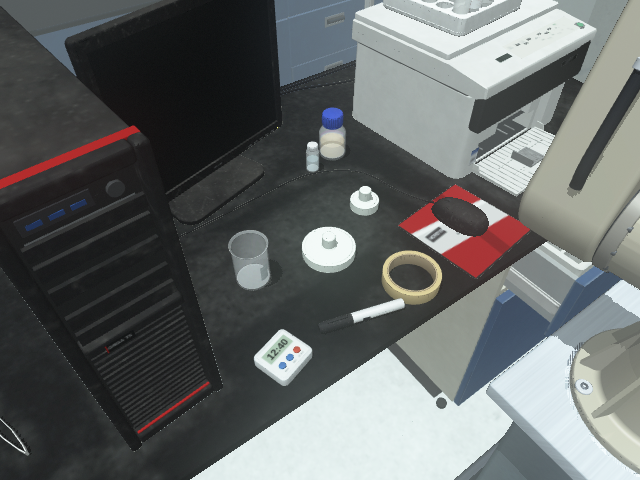

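View pics/top0.png

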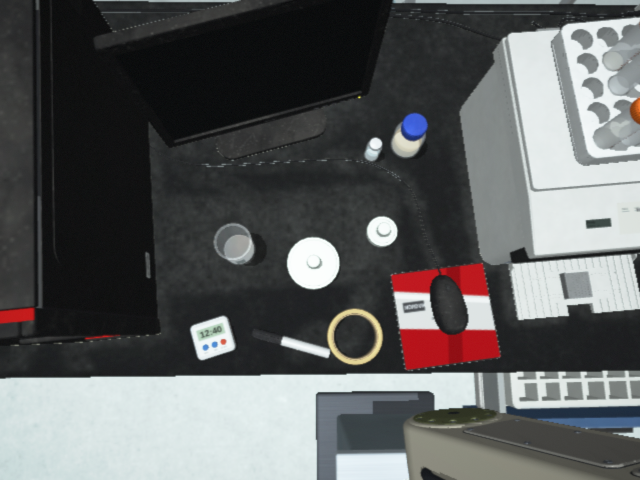

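The scene view shows the beaker near (250,260), the large lid at (329,249) and the small lid at (365,202). In the top view they are at (235,244), (313,263) and (381,231). I'll enlarge crops next.

```bash
cat > h.py <<'E'
import numpy as np,cv2
def cam(c):
    R=cv2.Rodrigues(c["rvec"])[0]; t=np.asarray(c["tvec"]).reshape(3); return R,t,-R.T@t
def toplane(c,uv,z):
    R,t,C=cam(c); uv=np.atleast_2d(np.asarray(uv,float))
    d=np.c_[uv,np.ones(len(uv))]@np.linalg.inv(c["mtx"]).T@R
    return C+d*((z-C[2])/d[:,2])[:,None]
def proj(c,P):
    return cv2.projectPoints(np.atleast_2d(np.asarray(P,float)),c["rvec"],c["tvec"],c["mtx"],None)[0][:,0]
def circ(p):
    A=np.c_[2*p[:,0],2*p[:,1],np.ones(len(p))]; s=np.linalg.lstsq(A,(p[:,:2]**2).sum(1),rcond=None)[0]
    return s[0],s[1],np.sqrt(s[2]+s[0]**2+s[1]**2)
E
python3 - <<'E'
import pickle,cv2,numpy as np
from h import *
d=pickle.load(open("cam0.pkl","rb"))
for n,(x,y) in {"scene":(220,180),"top":(200,190)}.items():
    c=d[n]; print(n,cam(c)[2]); f=c["frame"]
    cv2.imwrite(f"pics/{n}crop.png",cv2.resize(f[y:y+120,x:x+200],None,fx=4,fy=4,interpolation=cv2.INTER_CUBIC))
    g=cv2.cvtColor(f,cv2.COLOR_BGR2GRAY); m=(g>175).astype(np.uint8)
    cs,_=cv2.findContours(m,cv2.RETR_EXTERNAL,cv2.CHAIN_APPROX_NONE)
    for k in cs:
        a=cv2.contourArea(k); b=cv2.boundingRect(k)
        if a>300 and x<b[0]<x+200 and y<b[1]<y+120: print(n,a,b,cv2.fitEllipse(k))
E
```

```text
scene [0.01211592 0.54028109 0.63525123]
scene 436.0 (351, 298, 54, 24) ((377.83050537109375, 309.3633728027344), (9.416537284851074, 71.6654281616211), 73.2771987915039)
scene 1997.5 (383, 251, 59, 45) ((411.87152099609375, 272.8827209472656), (43.374961853027344, 58.684814453125), 102.01842498779297)
scene 1771.0 (302, 227, 54, 46) ((327.5929870605469, 248.15957641601562), (43.422088623046875, 52.62479782104492), 77.3919906616211)
scene 888.0 (412, 221, 59, 33) ((440.1952209472656, 236.60618591308594), (26.529483795166016, 48.70175552368164), 97.5133056640625)
scene 508.0 (350, 186, 29, 29) ((363.5319519042969, 199.81764221191406), (24.08861541748047, 28.485599517822266), 49.95951461791992)
top [0.35355518 0.21040791 0.88571241]
top 2253.0 (328, 309, 54, 55) ((354.5746765136719, 336.2841796875), (53.159454345703125, 54.00541305541992), 158.57894897460938)
top 1227.0 (394, 292, 45, 37) ((414.6036376953125, 310.8199157714844), (37.27922439575195, 47.02058029174805), 133.21316528320312)
top 2040.5 (287, 237, 52, 52) ((312.7569580078125, 262.7424621582031), (50.71122360229492, 51.2562141418457), 102.05339813232422)
top 656.0 (367, 217, 30, 29) ((381.6385192871094, 230.89105224609375), (28.33563995361328, 29.543859481811523), 102.80535888671875)
```

View pics/scenecrop.png

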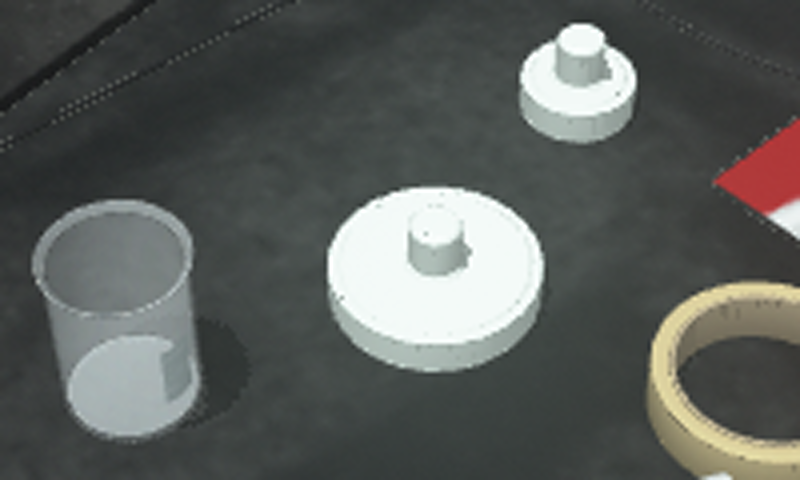

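View pics/topcrop.png

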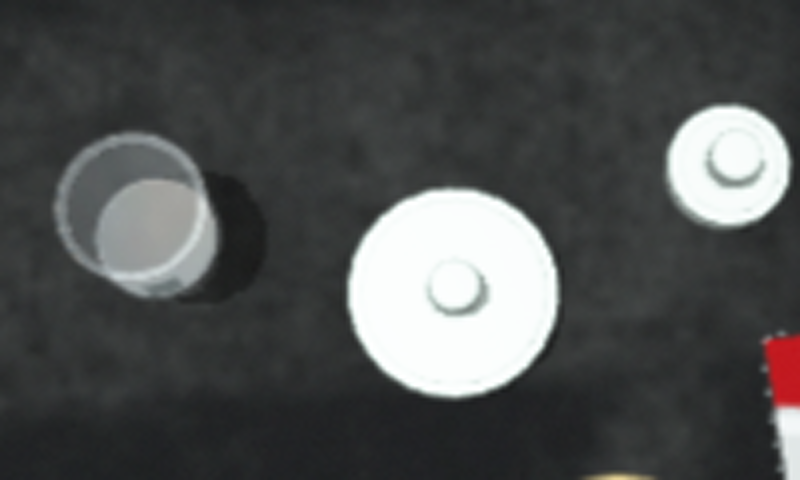

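The crops show clean edges. The beaker rim ellipse is at crop (113,258) in scene and (130,205) in top. The lid plate and its knob are both clear.

Run:
```python
import pickle,cv2,numpy as np
from h import *
d=pickle.load(open("cam0.pkl","rb"))
off={"scene":(220,180),"top":(200,190)}
def px(n,p): return (np.array(p,float)+.5)/4-.5+np.array(off[n])
def show(l,n,p,z):
    P=toplane(d[n],px(n,p),z); print(l,n,np.round(np.array(circ(P))*1000,1))
show("rim","top",[(130,131),(55,207),(206,203),(130,278),(76,156),(183,152),(78,259),(185,256)],.081)
show("rim","scene",[(113,199),(33,264),(193,250),(113,317),(55,218),(165,212),(60,303),(165,301)],.081)
show("base","scene",[(67,392),(132,437),(200,380),(90,428),(180,420)],.0)
show("base","top",[(158,298),(216,245),(130,290),(190,287),(210,266)],.0)
show("lid","top",[(454,187),(348,292),(559,292),(454,398),(380,217),(528,217),(380,367),(528,367)],.018)
show("lid","scene",[(436,187),(328,265),(544,265),(436,347),(362,210),(510,210)],.018)
for n,p in(("top",(456,286)),("scene",(436,226))): print("knob",n,toplane(d[n],px(n,p),.042)*1000)
for n,p in(("top",(736,157)),("scene",(581,41))): print("sknob",n,toplane(d[n],px(n,p),.042)*1000)
# reprojection overlay
rim=(.5076,.349)
```

```text
rim top [502.  329.9  30.9]
rim scene [500.6 330.   30.8]
base scene [503.3 328.7  27.4]
base top [500.2 328.8  25.7]
lid top [474.  196.   46.9]
lid scene [471.6 197.2  45.8]
knob top [[472.91138917 195.49844833  42.        ]]
knob scene [[471.2199507  197.77089282  42.        ]]
sknob top [[529.09007648  72.67707309  42.        ]]
sknob scene [[526.87653729  75.15672689  42.        ]]
```

Run:
```python
import pickle,cv2,numpy as np
from h import *
from workcell import get_state
from scipy.spatial.transform import Rotation as Ro
d=pickle.load(open("cam0.pkl","rb"))
s=get_state();q=s["orientation"];R=Ro.from_quat(q[[1,2,3,0]]).as_matrix();print(R.round(3))
for l,p in {"prfootL":(480,262),"trayFL":(517,318),"trayBL":(510,265),"prTopFL":(532,186),"edge":(300,372),"tray_r":(638,312)}.items():
    print(l,[toplane(d["top"],p,z)[0].round(3).tolist() for z in(0,.05,.1,.2,.3)])
for l,p in {"prFL bottom":(455,178),"trayL":(474,163),"trayF":(520,190),"prTopFL":(472,97)}.items():
    print("sc",l,[toplane(d["scene"],p,z)[0].round(3).tolist() for z in(0,.05,.1,.2,.3)])
for n in d:
  f=d[n]["frame"]; x,y=(340,0) if n=="scene" else (380,130); cv2.imwrite(f"pics/{n}pr.png",cv2.resize(f[y:y+220,x:x+300],None,fx=2.6,fy=2.6))
```

```text
[[-0.     0.227 -0.974]
 [ 0.002 -0.974 -0.227]
 [-1.    -0.002 -0.   ]]
prfootL [[0.475, -0.108, 0.0], [0.469, -0.09, 0.05], [0.462, -0.072, 0.1], [0.448, -0.036, 0.2], [0.434, -0.0, 0.3]]
trayFL [[0.374, -0.168, 0.0], [0.373, -0.147, 0.05], [0.372, -0.125, 0.1], [0.369, -0.083, 0.2], [0.367, -0.04, 0.3]]
trayBL [[0.47, -0.163, 0.0], [0.463, -0.142, 0.05], [0.457, -0.121, 0.1], [0.443, -0.079, 0.2], [0.43, -0.037, 0.3]]
prTopFL [[0.619, -0.216, 0.0], [0.604, -0.192, 0.05], [0.589, -0.168, 0.1], [0.559, -0.12, 0.2], [0.529, -0.072, 0.3]]
edge [[0.285, 0.22, 0.0], [0.288, 0.219, 0.05], [0.292, 0.219, 0.1], [0.3, 0.218, 0.2], [0.308, 0.217, 0.3]]
tray_r [[0.383, -0.389, 0.0], [0.381, -0.356, 0.05], [0.38, -0.322, 0.1], [0.376, -0.254, 0.2], [0.373, -0.186, 0.3]]
sc prFL bottom [[0.486, -0.125, 0.0], [0.449, -0.073, 0.05], [0.411, -0.021, 0.1], [0.337, 0.084, 0.2], [0.262, 0.189, 0.3]]
sc trayL [[0.497, -0.192, 0.0], [0.459, -0.135, 0.05], [0.421, -0.077, 0.1], [0.344, 0.038, 0.2], [0.268, 0.154, 0.3]]
sc trayF [[0.387, -0.2, 0.0], [0.357, -0.141, 0.05], [0.328, -0.083, 0.1], [0.269, 0.033, 0.2], [0.21, 0.15, 0.3]]
sc prTopFL [[0.677, -0.383, 0.0], [0.625, -0.311, 0.05], [0.573, -0.238, 0.1], [0.468, -0.092, 0.2], [0.363, 0.053, 0.3]]
```

View pics/scenepr.png

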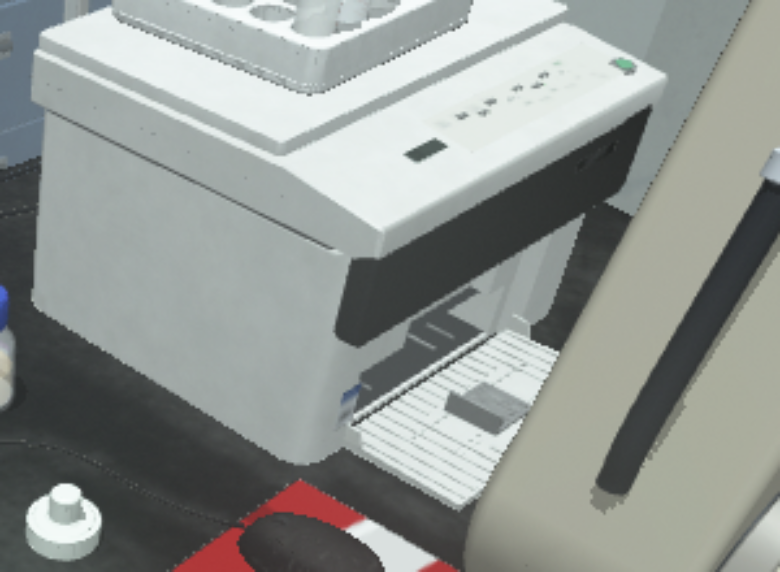

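View pics/toppr.png

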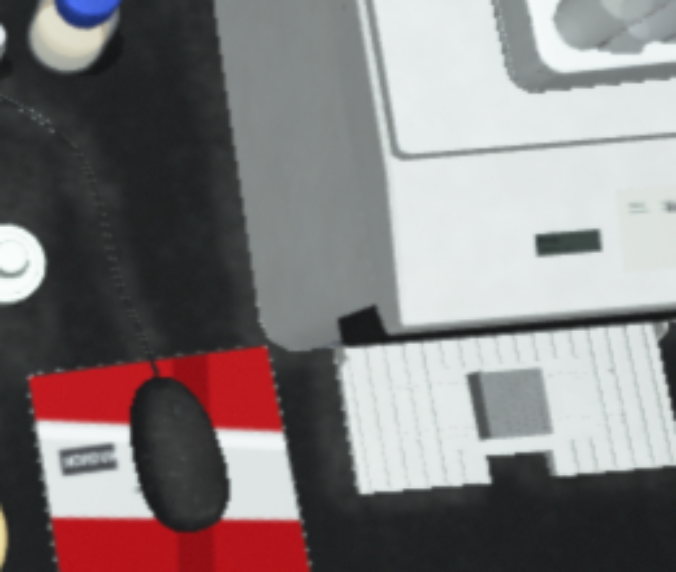

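The printer body starts at about x=0.46, y<-0.1, with a low tray in front of it. I'll swing round at TCP z=0.30 and radius 0.42, turning the tool with the arm.

Emit:
send_rows --pt "-30 -15 -15 -3 0 0" --pt "-70 -45 -48 -8 0 0" --pt "-70 -80 -86 -14 0 0" --pt "-70 -118 -127 -20 0 0" --pt "-70 -156 -168 -26 0 0" --pt "-70 -194 -209 -32 0 0" --pt "-70 -230 -248 -38 0 0" --pt "-70 -258 -278 -43 0 0" --pt "-70 -273 -295 -45 0 0" --pt "-70 -279 -301 -46 0 0" --claw 85 --newtons 25

```text
clock: 1.35
tcp_pos: [0.3606, -0.2189, 0.3011]
orientation: [-0.349, -0.615, -0.35, 0.615]
wrist_force: [0.1, -0.6, 0.3]
finger_gap: 0.0849
```

```bash
cat >> h.py <<'E'
from scipy.spatial.transform import Rotation as Ro
def delta(s,p,az=None):
    q=np.asarray(s["orientation"]); R=Ro.from_quat(q[[1,2,3,0]])
    dp=R.inv().apply(np.array(p)-s["tcp_pos"])*1000
    out=dp
    if az is not None:
        a=np.radians(az); y=np.array([np.cos(a),np.sin(a),0]); x=np.array([0,0,-1.]); z=np.cross(x,y)
        rv=np.degrees((R.inv()*Ro.from_matrix(np.c_[x,y,z])).as_rotvec()); out=np.r_[dp,rv]
    return out.round(1)
E
python3 - <<'E'
from workcell import get_state
from h import *
s=get_state(); print(delta(s,(.4725,.1965,.12),22.6), s["joint_pos"].round(3), s["clock"])
E
```

```text
[ 181.1 -116.1 -414.2  -53.3   -0.     0. ] [-0.736  0.002 -0.156  1.412 -0.     1.371] 1.35
```

Emit:
send_rows --pt "0 -6 -20 -3 0 0" --pt "0 -18 -65 -8 0 0" --pt "0 -33 -118 -15 0 0" --pt "0 -48 -171 -22 0 0" --pt "10 -62 -222 -29 0 0" --pt "35 -77 -273 -36 0 0" --pt "65 -91 -324 -42 0 0" --pt "98 -104 -370 -48 0 0" --pt "122 -113 -404 -52 0 0" --pt "131 -116 -414 -53.3 0 0"

```text
clock: 2.6
tcp_pos: [0.4728, 0.1954, 0.1682]
orientation: [0.587, 0.392, 0.589, -0.394]
wrist_force: [0.3, -0.3, 0.0]
finger_gap: 0.085
```

Run:
```python
from workcell import get_state,viewer
from h import *
s=get_state(); print(s["tcp_pos"],delta(s,(.4725,.1965,.0215),22.6), s["joint_pos"].round(3), s["clock"],s["wrist_force"])
a=[viewer.read_camera(n) for n in("scene","top")]
cv2.imwrite("pics/above.png",cv2.resize(np.hstack([a[0]["frame"][100:340,180:480],a[1]["frame"][100:340,180:480]]),None,fx=1.3,fy=1.3))
```

```text
[0.47275029 0.19542314 0.16821685] [ 1.467e+02  7.000e-01 -1.100e+00 -1.000e-01 -0.000e+00  2.000e-01] [ 0.235  0.222 -0.232  1.119 -0.     1.413] 2.6 [ 0.29696437 -0.31467242  0.03198399]
```

View pics/above.png

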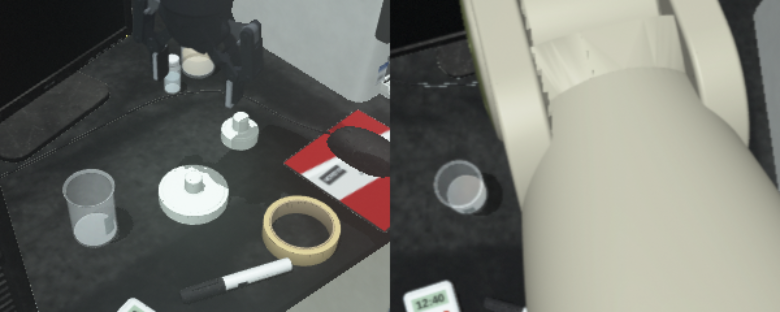

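The gripper is open above the large lid, with its fingers at about (155,70) and (230,90) in the left half, and the beaker and lids haven't moved. Descending straight down.

Emit:
send_rows --pt "10 0 0 0 0 0" --pt "30 0 0 0 0 0" --pt "55 0 0 0 0 0" --pt "80 0 0 0 0 0" --pt "102 0 0 0 0 0" --pt "120 0 0 0 0 0" --pt "132 0 0 0 0 0" --pt "140 0 0 0 0 0" --pt "145 0 0 0 0 0" --pt "146 0 0 0 0 0"

```text
clock: 3.95
tcp_pos: [0.4734, 0.1947, 0.0243]
orientation: [0.588, 0.393, 0.588, -0.393]
wrist_force: [0.1, -1.1, -0.4]
finger_gap: 0.0853
```

Run:
```python
from workcell import get_state,viewer
from h import *
s=get_state(); print(s["tcp_pos"],delta(s,(.4725,.1965,.0215),22.6), s["clock"],s["wrist_force"])
a=viewer.read_camera("scene")
cv2.imwrite("pics/pre.png",cv2.resize(a["frame"][150:330,220:460],None,fx=3.2,fy=3.2))
```

```text
[0.47341517 0.19471207 0.02430968] [ 2.8 -0.2 -2.  -0.2  0.  -0. ] 3.95 [ 0.14010313 -1.14500219 -0.42075282]
```

View pics/pre.png

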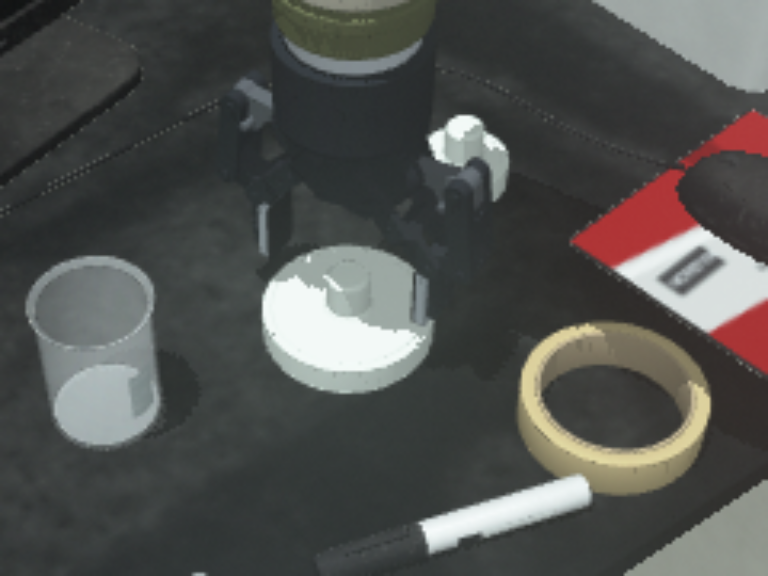

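The knob at (348,288) lies between the open fingers (265,230) and (420,300). I'll make a small correction while closing.

Emit:
send_rows --pt "1.5 0 -1.5 0 0 0" --pt "1.5 0 -1.5 0 0 0" --pt "1.5 0 -1.5 0 0 0" --pt "1.5 0 -1.5 0 0 0" --pt "1.5 0 -1.5 0 0 0" --pt "1.5 0 -1.5 0 0 0" --pt "1.5 0 -1.5 0 0 0" --pt "1.5 0 -1.5 0 0 0" --pt "1.5 0 -1.5 0 0 0" --pt "1.5 0 -1.5 0 0 0" --claw 15 --newtons 30

```text
clock: 5.25
tcp_pos: [0.4728, 0.1962, 0.023]
orientation: [0.588, 0.393, 0.588, -0.393]
wrist_force: [-1.2, -0.6, 5.3]
finger_gap: 0.0216
```

Run:
```python
from workcell import get_state,viewer
from h import *
s=get_state(); print(s["tcp_pos"],s["finger_gap"], s["clock"],s["wrist_force"])
a=viewer.read_camera("scene")
cv2.imwrite("pics/grip.png",cv2.resize(a["frame"][180:330,220:420],None,fx=4,fy=4))
```

```text
[0.47283651 0.19622553 0.0230273 ] 0.021556759091216748 5.25 [-1.22797183 -0.6232935   5.33782285]
```

View pics/grip.png

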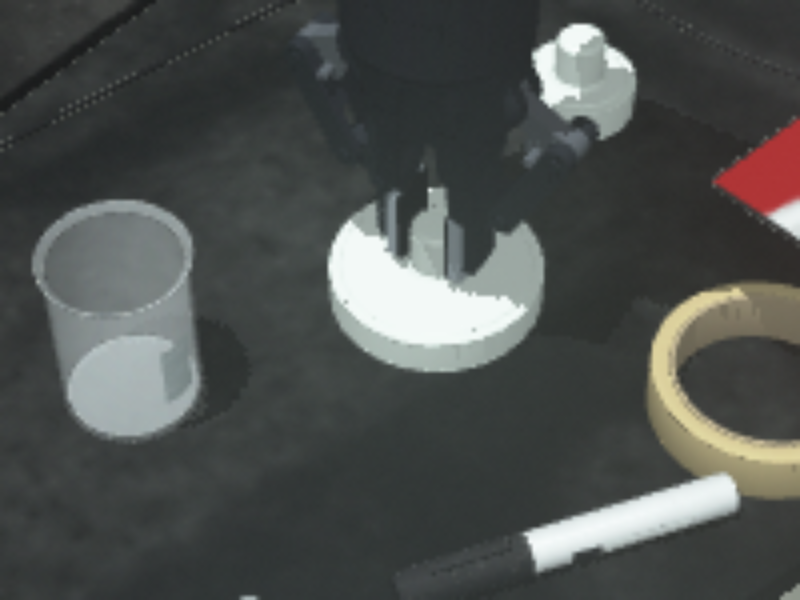

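The knob is gripped at a 21.6 mm opening, and the lid is still flat at crop (436,270). Lifting.

Emit:
send_rows --pt "-2 0 0 0 0 0" --pt "-6 0 0 0 0 0" --pt "-14 0 0 0 0 0" --pt "-28 0 0 0 0 0" --pt "-46 0 0 0 0 0" --pt "-66 0 0 0 0 0" --pt "-86 0 0 0 0 0" --pt "-103 0 0 0 0 0" --pt "-115 0 0 0 0 0" --pt "-120 0 0 0 0 0"

```text
clock: 6.55
tcp_pos: [0.4731, 0.1962, 0.1439]
orientation: [0.588, 0.394, 0.587, -0.393]
wrist_force: [0.9, -0.3, -0.7]
finger_gap: 0.0212
```

Run:
```python
from workcell import get_state,viewer
from h import *
s=get_state(); print(s["tcp_pos"],s["finger_gap"], s["clock"],s["wrist_force"])
print(delta(s,(.4728+.029,.1962+.1333,.143),22.6))
a=viewer.read_camera("scene")
cv2.imwrite("pics/lift.png",cv2.resize(a["frame"][130:330,200:460],None,fx=3,fy=3))
```

```text
[0.47314974 0.19624484 0.14389924] 0.02118483985215905 6.55 [ 0.94460507 -0.26350745 -0.68330964]
[ 1.000e+00  7.730e+01 -1.123e+02 -2.000e-01  0.000e+00 -1.000e-01]
```

View pics/lift.png

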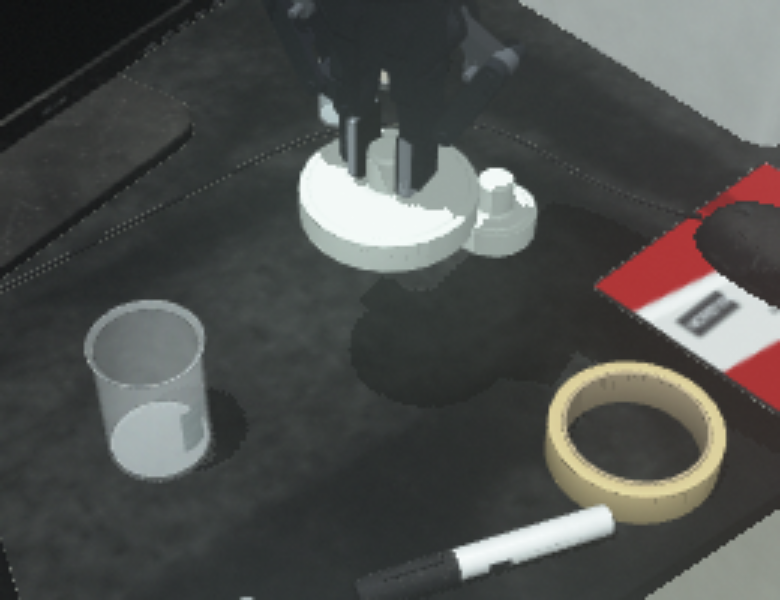

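The lid hangs level at (388,200), clear of the small lid at (497,215). Moving across over the beaker.

Emit:
send_rows --pt "0 3 -4 0 0 0" --pt "0 9 -13 0 0 0" --pt "0 18 -26 0 0 0" --pt "0 29 -42 0 0 0" --pt "0 40 -59 0 0 0" --pt "0 52 -76 0 0 0" --pt "0 63 -91 0 0 0" --pt "0 71 -103 0 0 0" --pt "0 76 -110 0 0 0" --pt "0 77.5 -112.5 0 0 0"

```text
clock: 7.85
tcp_pos: [0.5015, 0.33, 0.1426]
orientation: [0.588, 0.393, 0.588, -0.393]
wrist_force: [0.1, -0.0, -0.2]
finger_gap: 0.021
```

Run:
```python
from workcell import get_state,viewer
from h import *
s=get_state(); print(s["tcp_pos"],s["finger_gap"], s["clock"],s["wrist_force"])
print(delta(s,(.4728+.029,.1962+.1333,.143),22.6))
a=viewer.read_camera("scene");b=viewer.read_camera("top")
import pickle; pickle.dump((a,b,s),open("over.pkl","wb"))
cv2.imwrite("pics/over.png",cv2.resize(a["frame"][130:330,160:420],None,fx=3,fy=3))
cv2.imwrite("pics/overt.png",cv2.resize(b["frame"][130:330,120:380],None,fx=3,fy=3))
```

```text
[0.5015086  0.33003762 0.14262186] 0.021017063926324676 7.85 [ 0.08029812 -0.04088762 -0.18080273]
[-0.4  0.1  0.6 -0.2  0.   0. ]
```

View pics/over.png

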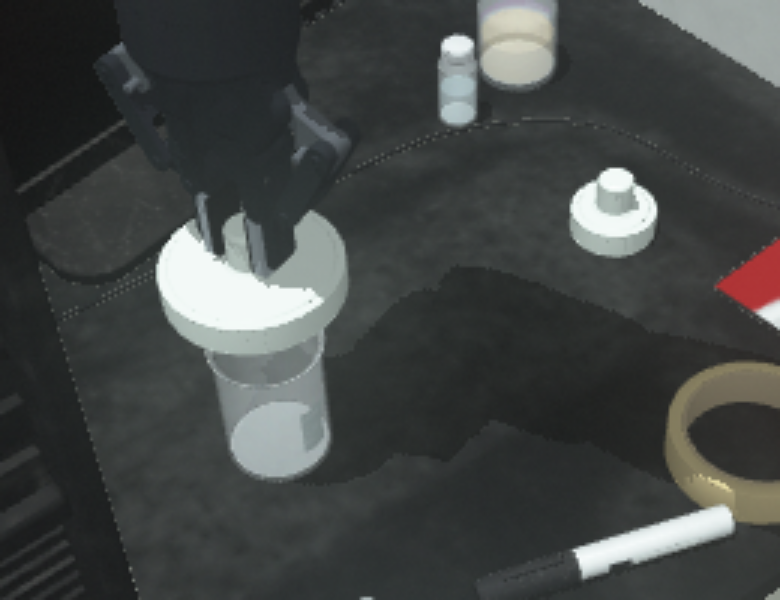

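View pics/overt.png

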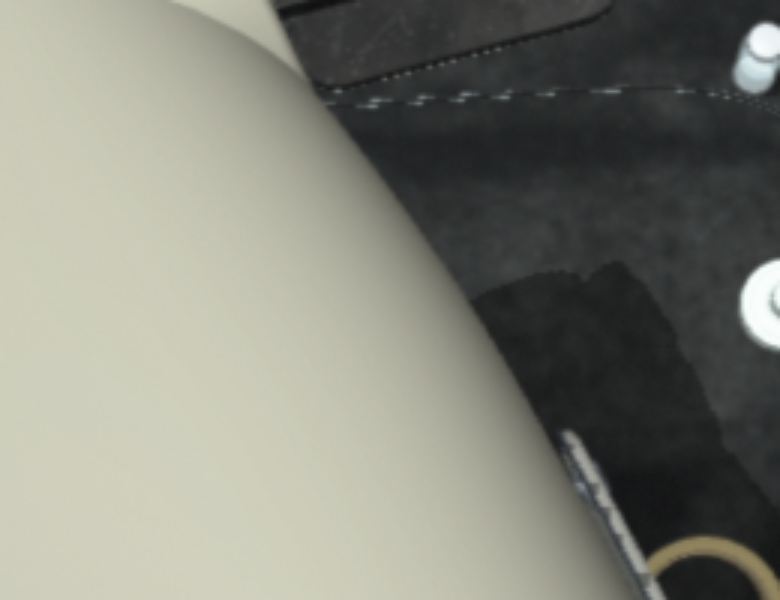

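The lid hangs over the beaker in the scene view, with its plate centred near (252,270) and the beaker below at (268,410). The arm blocks the top view. Next I'll check the plate and skirt ellipse against where they should be.

Run:
```python
from h import *
import pickle
a,b,s=pickle.load(open("over.pkl","rb"))
f=a["frame"][180:300,200:300]
o=cv2.resize(f,None,fx=6,fy=6,interpolation=cv2.INTER_CUBIC)[:600]
th=np.linspace(0,2*np.pi,72)
for r,z,cx,cy,col in((.046,.1376,.5013,.3297,(0,0,255)),(.046,.1196,.5013,.3297,(0,255,0)),(.031,.081,.501,.330,(255,0,0))):
    P=proj(a,np.c_[cx+r*np.cos(th),cy+r*np.sin(th),0*th+z])
    for p in (P-[200,180]+.5)*6-.5: cv2.circle(o,tuple(int(v) for v in p),1,col,-1)
cv2.imwrite("pics/ov2.png",o)
```

```text
(no output)
```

View pics/ov2.png

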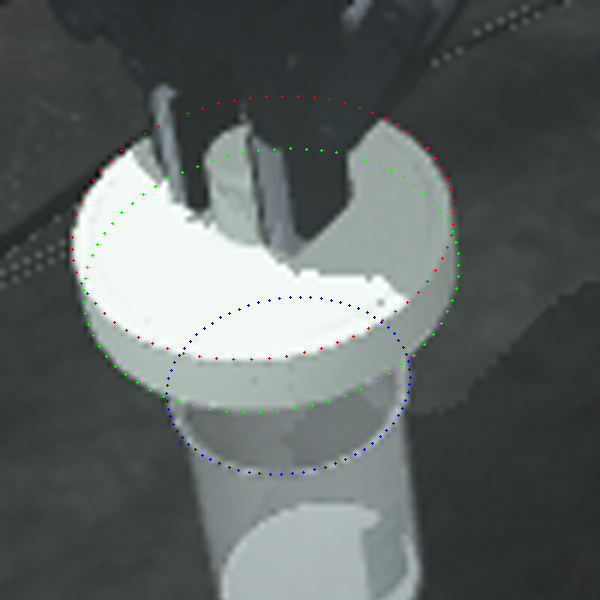

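The predicted outlines match: the lid is level and centred over the rim to within about 1–2 mm. Lowering most of the way.

Emit:
send_rows --pt "2 0 0 0 0 0" --pt "7 0 0 0 0 0" --pt "14 0 0 0 0 0" --pt "22 0 0 0 0 0" --pt "30 0 0 0 0 0" --pt "37 0 0 0 0 0" --pt "43 0 0 0 0 0" --pt "47 0 0 0 0 0" --pt "49 0 0 0 0 0" --pt "49 0 0 0 0 0"

```text
clock: 9.2
tcp_pos: [0.5015, 0.3297, 0.0937]
orientation: [0.588, 0.393, 0.588, -0.393]
wrist_force: [0.2, 0.2, -2.2]
finger_gap: 0.0213
```

Run:
```python
from workcell import get_state,viewer
from h import *
s=get_state(); print(s["tcp_pos"],s["finger_gap"], s["clock"],s["wrist_force"],s["ft_torque"])
a=viewer.read_camera("scene")
cv2.imwrite("pics/low.png",cv2.resize(a["frame"][180:320,180:340],None,fx=4.2,fy=4.2))
```

```text
[0.5015017  0.32970552 0.09373996] 0.02127151597052466 9.2 [ 0.2068636   0.22182254 -2.16271659] [ 0.03577185 -0.02193061 -0.01881272]
```

View pics/low.png

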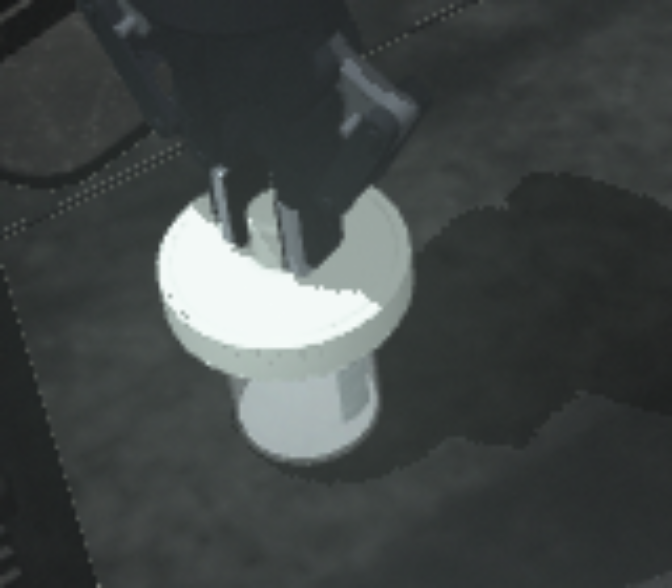

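The skirt is now around the rim, the lid is level at (285,280), and the beaker's base is still at (308,410). There is about 3.7 mm to go, so I'll do it slowly.

Emit:
send_rows --pt "0.5 0 0 0 0 0" --pt "1 0 0 0 0 0" --pt "1.5 0 0 0 0 0" --pt "2 0 0 0 0 0" --pt "2.4 0 0 0 0 0" --pt "2.8 0 0 0 0 0" --pt "3.2 0 0 0 0 0" --pt "3.5 0 0 0 0 0" --pt "3.5 0 0 0 0 0" --pt "3.5 0 0 0 0 0"

```text
clock: 10.5
tcp_pos: [0.5015, 0.3297, 0.0903]
orientation: [0.588, 0.393, 0.588, -0.393]
wrist_force: [-0.8, -0.9, 0.2]
finger_gap: 0.0215
```

Emit:
send_rows --pt "0.1 0 0 0 0 0" --pt "0.2 0 0 0 0 0" --pt "0.3 0 0 0 0 0" --pt "0.4 0 0 0 0 0" --pt "0.5 0 0 0 0 0" --pt "0.6 0 0 0 0 0" --pt "0.7 0 0 0 0 0" --pt "0.7 0 0 0 0 0" --pt "0.7 0 0 0 0 0" --pt "0.7 0 0 0 0 0"

```text
clock: 11.75
tcp_pos: [0.5017, 0.3298, 0.0902]
orientation: [0.588, 0.394, 0.587, -0.393]
wrist_force: [-1.3, -1.4, 7.1]
finger_gap: 0.0216
```

It touched at TCP 0.0902 (7 N up), the height expected for a seated lid. Releasing while holding position.

Emit:
send_rows --pt "-0.3 0 0 0 0 0" --pt "-0.5 0 0 0 0 0" --pt "-0.5 0 0 0 0 0" --pt "-0.5 0 0 0 0 0" --pt "-0.5 0 0 0 0 0" --pt "-0.5 0 0 0 0 0" --pt "-0.5 0 0 0 0 0" --pt "-0.5 0 0 0 0 0" --pt "-0.5 0 0 0 0 0" --pt "-0.5 0 0 0 0 0" --claw 60

```text
clock: 13.0
tcp_pos: [0.5015, 0.3297, 0.0901]
orientation: [0.588, 0.393, 0.588, -0.393]
wrist_force: [0.2, -0.0, -0.8]
finger_gap: 0.06
```

Run:
```python
from workcell import get_state,viewer
from h import *
s=get_state(); print(s["tcp_pos"],s["finger_gap"], s["clock"],s["wrist_force"],s["ft_torque"])
a=viewer.read_camera("scene")
cv2.imwrite("pics/rel.png",cv2.resize(a["frame"][180:320,180:340],None,fx=4.2,fy=4.2))
```

```text
[0.50147311 0.3297076  0.09006027] 0.06003821071057536 13.0 [ 0.20337345 -0.03586619 -0.77625185] [ 0.0243214  -0.04140249 -0.00737806]
```

View pics/rel.png

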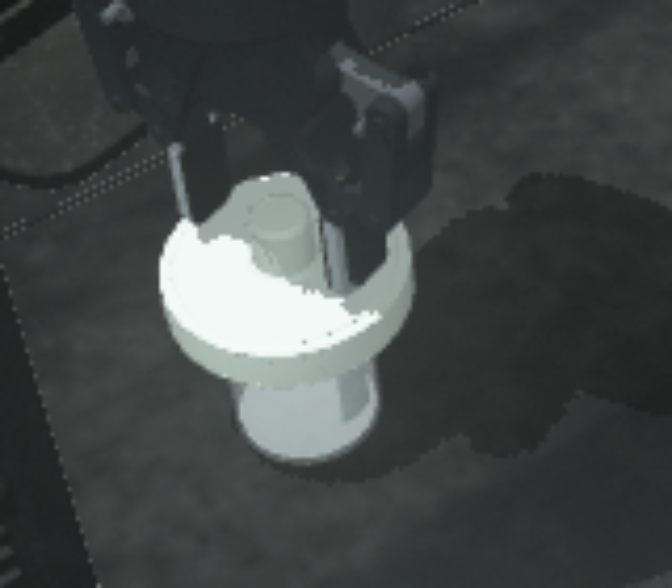

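The fingers have opened clear of the knob at (280,230), and the lid rests on the beaker. I'll go straight up, then away toward the base and right to clear the top view.

Emit:
send_rows --pt "-4 0 0 0 0 0" --pt "-12 0 0 0 0 0" --pt "-24 0 0 0 0 0" --pt "-40 0 0 0 0 0" --pt "-60 0 0 0 0 0" --pt "-82 0 0 0 0 0" --pt "-104 0 0 0 0 0" --pt "-124 0 0 0 0 0" --pt "-140 0 0 0 0 0" --pt "-148 0 0 0 0 0"

```text
clock: 14.3
tcp_pos: [0.5019, 0.3299, 0.2397]
orientation: [0.588, 0.394, 0.587, -0.393]
wrist_force: [0.1, -0.0, -1.3]
finger_gap: 0.06
```

Run:
```python
from workcell import get_state
from h import *
s=get_state(); print(s["tcp_pos"],s["clock"]); print(delta(s,(.42,.02,.26),2.7))
```

```text
[0.50187993 0.32989014 0.23967229] 14.3
[-2.070e+01 -1.938e+02  2.553e+02  1.970e+01 -0.000e+00 -1.000e-01]
```

Emit:
send_rows --pt "-3 -8 10 1 0 0" --pt "-8 -26 34 3 0 0" --pt "-13 -50 66 5 0 0" --pt "-18 -78 102 8 0 0" --pt "-20 -106 140 11 0 0" --pt "-20 -134 176 14 0 0" --pt "-20 -158 208 16 0 0" --pt "-20 -178 234 18 0 0" --pt "-20 -190 250 19 0 0" --pt "-20 -194 255 20 0 0"

```text
clock: 15.55
tcp_pos: [0.4182, 0.0189, 0.2576]
orientation: [0.509, 0.49, 0.51, -0.491]
wrist_force: [0.2, -0.1, 0.3]
finger_gap: 0.0602
```

Run:
```python
from workcell import get_state,viewer
from h import *
import pickle
s=get_state(); print(s["tcp_pos"],s["clock"],s["wrist_force"])
a=viewer.read_camera("scene");b=viewer.read_camera("top")
pickle.dump((a,b),open("fin.pkl","wb"))
th=np.linspace(0,2*np.pi,40)
out=[]
for c,(x,y) in((a,(190,190)),(b,(180,190))):
    o=cv2.resize(c["frame"][y:y+120,x:x+100],None,fx=4,fy=4,interpolation=cv2.INTER_CUBIC); raw=o.copy()
    for r,z,col in((.046,.085,(0,0,255)),(.046,.067,(0,255,0)),(.0115,.109,(255,0,255)),(.028,0,(255,0,0))):
        P=proj(c,np.c_[.5015+r*np.cos(th),.3298+r*np.sin(th),0*th+z])
        for p in (P-[x,y]+.5)*4-.5: cv2.circle(o,tuple(int(v) for v in p),1,col,-1)
    out+=[o]
cv2.imwrite("pics/fin.png",np.hstack(out)); cv2.imwrite("pics/fin_s.png",a["frame"])
```

```text
[0.41823461 0.01888779 0.2575518 ] 15.55 [ 0.19254144 -0.06495948  0.31857299]
```

View pics/fin.png

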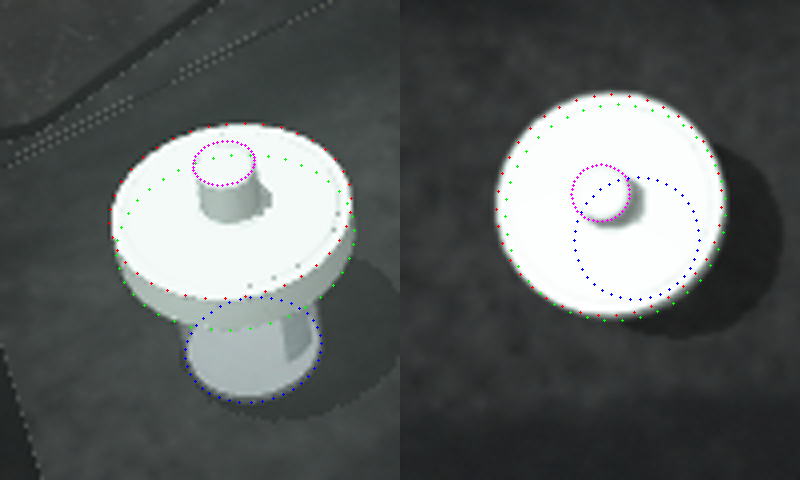

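View pics/fin_s.png

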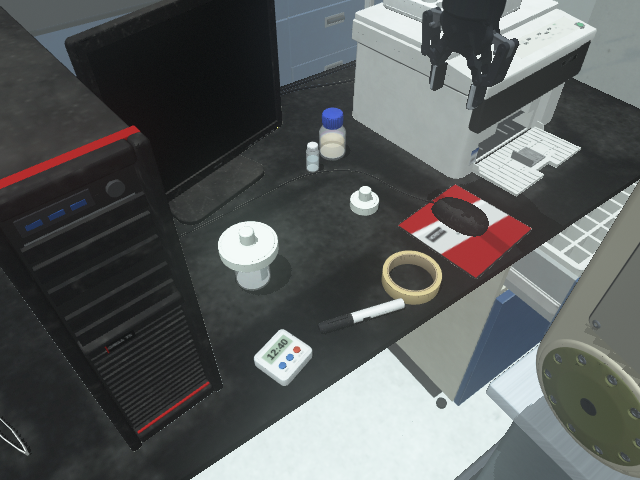

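Both views match the outlines predicted for a seated, level lid, with the plate at about (231,210) in the scene crop and (611,207) in the top crop. The beaker hasn't moved, the small lid is still at (364,201), and the gripper is clear of everything.

Run:
```python
from workcell import job
print(job.hand_in())
```

```text
the job is handed in; nothing more can be done
None
```

I gripped the large lid by its knob and carried it level over the beaker. I lowered it slowly until it touched at the seated height (about 7 N), let go, and backed away. The job was handed in at about 15.7 s; no verdict is reported.

- **Lid:** in both cameras it matched the outlines predicted for a lid seated at 67 mm, level and centred on the beaker to within about 1–2 mm. That calibration is only good to about 2 mm, against the 12 mm of free play.
- **Beaker and small lid:** the beaker stood where it was, and I never touched the small lid, which looked unmoved.
- **Gripper:** it was clear of everything at hand-in.

None of my checks failed or disagreed. While the lid was being lowered, the arm blocked the top camera, so that stage was checked from the scene camera only.

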